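# Crank the slicing stand's fence up to the loaf

### The job

Fit the loose crank onto the square shaft of the loaf slicing stand, fully home and without forcing it, then wind it through full turns until the steel fence just meets the end of the loaf, leaving no real gap and not shoving the loaf along. Move the fence only by the crank, keep the robot off the loaf, leave the crank sitting on the shaft, and leave the dispenser, jar and tongs where they are.

Things in the scene. Friction and masses are not known exactly. Their poses are not given: they have to be found in the camera images.
- slicer: Loaf slicing stand, fixed: oak board 190 x 560 mm, 30 mm thick, with a grey gearbox (110 x 100 mm, top 90 mm above the counter) at one end. Origin on the counter under the axis of the upright steel shaft on the gearbox. z up; y along the bed from the shaft to the fence and loaf. Board from y = -80 to +480 mm; knife-guide posts, 160 mm high, at y = 440 to 470 mm.
- shaft_foot (a point): On the shaft's axis at the top of its collar (34 mm across), 100 mm above the counter. Above it: a square 16 x 16 mm, 20 mm high, then a round pilot 16 mm across and 5 mm high, then a blunt cone 4 mm high. Axes are the stand's: how far round the square stands differs each time and is not measured; find it by feel or by eye (it repeats every 90 degrees).
- shaft_tip (a point): Tip of the shaft, on its axis, 29 mm above shaft_foot. The shaft turns stiffly (about 0.15 N m and a little drag). Clockwise seen from above drives the fence towards the loaf (+y of the stand), 30 mm per full turn; counterclockwise draws it back.
- fence: The moving steel fence (plate and foot on two rods). Its origin is not on the plate: it lies 130 mm behind the plate's front face along the stand's y, at counter height. It slides only along the stand's y, driven by the shaft.
- fence_face (a point): Middle of the face of the upright steel fence plate (150 mm wide across the bed, 12 mm thick, 95 mm high) that looks at the loaf; axes parallel to the stand's. Moves along the stand's y only.
- loaf: Tin loaf, about 110 mm wide, 220 mm long, 103 mm high, 0.8 kg, lying loose on the bed along the stand's y. Origin in the middle of its underside, z up, y along its length away from the fence.
- loaf_end (a point): Middle of the loaf's flat end that faces the fence, 50 mm above its underside. The gap is this point's y minus that of fence_face, in the stand's axes.
- crank: Loose dark steel crank, about 0.35 kg, standing on the counter socket down. Origin in the middle of the hub's underside. Hub 36 x 36 mm, 34 mm high, with a square hole 17.5 mm wide right through along z, its sides parallel to the hub's. Flat arm 18 mm wide, 10 mm thick, along +x from the hub to x = 79 mm, its top level with the hub's top. A dark wooden upright grip that spins freely stands on the arm's end.
- crank_grip (a point): On the axis of the crank's wooden grip, 65 mm from the hub's axis and 60 mm above the hub's underside. The grip is 24 mm thick and reaches from 36 to 85 mm above the hub's underside.
- dispenser: Clear pump dispenser, 64 mm across, 181 mm high; origin in the middle of its underside. Bystander.
- jar: Amber glass jar with steel cap, 68 mm across, 95 mm high; origin in the middle of its underside. Bystander.
- tongs: Steel pastry tongs lying flat, about 230 mm long, 75 mm wide and 16 mm high; origin near their middle, x along their length. Bystander.
Things that resemble listed ones, but are neither listed nor needed, are in the scene too. What is shaped like the crank but red is not meant. There is more than one size of the loaf; the one meant has the size given above.

How it is judged (in metres and radians):
On the way:
1. the crank is seated fully on the square shaft (hub within 4 mm of the collar, upright), with the fence still well short of the loaf (z of crank in the frame of shaft_foot below 0.004 m and horizontal distance between crank and shaft_foot below 0.004 m and angle between crank's own z axis and vertical below 0.1 rad and y of loaf_end in the frame of fence_face above 0.03 m), for 0.2 s.
At the end, for the whole second after the job is handed in: The fence face is within 5 mm of the loaf's end (or touching it), the loaf lies at rest within 8 mm of where it was, and the crank sits still and upright on the shaft, its hub within 6 mm of the collar (y of loaf_end in the frame of fence_face between -0.004 and 0.005 m and distance of loaf from where it was at the start of the episode below 0.008 m and linear speed of loaf below 0.01 m/s and z of crank in the frame of shaft_foot below 0.006 m and horizontal distance between crank and shaft_foot below 0.005 m and angle between crank's own z axis and vertical below 0.12 rad and linear speed of crank below 0.02 m/s).
It fails at once if the crank is forced: more than 80 N between crank and stand (contact force between crank and slicer above 80 N).
It fails at once if the robot pushes the fence or handles the loaf itself (contact force between any of the fingers, the arm and fence above 2 N or contact force between any of the fingers, the arm and loaf above 2 N).
It fails at once if a bystander is moved by more than 30 mm (distance of any of dispenser, jar, tongs from where it was at the start of the episode above 0.03 m).
It also fails if it takes over 72 s, if anything falls off the work surface, if the arm or the gripper's body presses on something with over 40 N, if the wrist force passes 120 N, or if a joint passes its speed limit or range.

### The arm

A 6-joint arm with a two-finger parallel gripper is mounted at the origin on the work surface. World frame = base frame: x ahead of the robot, y to its left, z up, the work surface at z = 0. Lengths are in mm, angles in rad, forces in N, time in s.
With the tool pointing down it reaches from about 375 to 900 mm from the base axis. Payload 3.1 kg.
Tool frame: the origin (TCP) lies at the very end of the fingers, on their centre line; the grasp point (between the pads) lies 19 mm behind it; z points along the fingers, y is the direction in which the jaws open and shut (so a half turn about z gives the same grasp; the last joint's range is limited). The gripper opens to 87 mm and grips with 3 to 60 N. Pads are 19 mm wide; open, the fingers measure 117 mm over their backs; the gripper's body (75 mm by 190 mm) begins 51 mm behind the grasp point.
Start: joints at [1.042, 0.527, 1.433, -0, 1.181, -0.178], TCP at [214.739, 586.927, 222.548] pointing down, gripper open.
Joint ranges: [-3.08, 3.08], [-0.75, 2.2], [0.22, 2.44], [-1.43, 4.57], [0, 2.65], [-2.85, 2.85]. Speed limits (rad/s): [2.79, 2.79, 3.14, 3.14, 3.14, 3.14].

### API

Orientations are given as a rotation vector (axis times angle).
In Python, from plant import robot, imaging, order gives the robot as it stands. The module is installed in compiled form; this text tells all that it offers.
- The arm moves only by the tool apply_moves, never from a script. Its argument "targets" is one flat list of numbers, 5 for each row, row after row: the shift along the tool's x, y, z in mm, then the turn about the tool's z in degrees, then the closure, from -1 (fully open) to 1 (shut). In form: [tx, ty, tz, spin, grip, tx, ty, tz, spin, grip, ...]. A call has 1 to 10 rows; each row shifts and turns the commanded pose from where the row before left it, along the tool's axes as they then stand; what a row does not reach is not made up. A row lasts 1/12 s, in which the tool goes at most 41.7 mm and 7.16 degrees, less where a joint would pass 70% of its speed; a pose out of reach is approached as far as the arm can. A call with a gripper value outside its range is refused whole. The fingers move at their own pace and stop on an object; "squeeze" is the grip in N (left out, the last holds). Time passes only in rows, so rows that do not move let the fingers close. It gives the time, the measured TCP pose, the force and the opening at its end, in the units of the state.
- robot.read_state(): the state, without advancing time (a new reading comes with each control period).
- imaging.snapshot(name): name is "scene" or "side" or "wrist"; returns a dict with "image" (400x640x3 uint8, red, green, blue), "depth" (400x640 float32, mm along the optical axis (not along the pixel's ray), 0 where there is no reading), "camera_matrix" (3x3 intrinsics, pixels), "k1" (the pictures are not rectified: a ray, as slopes to the right and down, at radius r is drawn at 1 + k1 r^2 times it, then the intrinsics apply), "view" (4x4, takes a point from world to camera coordinates). Camera axes: x right, y down, z forward; pixel columns grow to the right and rows downward; lengths in mm; the calibration is good to about 2 mm. A picture is of the moment at which its call begins.
- order.hand_in(): hands the job in, once; it reports no verdict.
The state is a dict: "clock": time; "q": joint angles; "dq": joint speeds; "joint_efforts": joint torques, N m; "tcp_pos": TCP position; "orientation": TCP orientation; "wrist_force": force on the tool from outside, world axes, zero at the start; "wrist_torque": the same for the moment, N m; "grip_width": finger opening in mm.
Only numpy, scipy, OpenCV 4.12 (cv2) and the standard library are available. Lean on these libraries where they do the work, as an engineer would, in place of code of your own. Each camera call takes 0.05 s, during which the arm holds its last target. There are 200 camera calls.

## Working session

There is one attempt and no reset: what is moved stays moved. The work goes in short steps, Python scripts to look and compute and a tool call to move; the robot and the scene stay as the last step left them, time stands still between calls to the robot, and variables do not carry over. Pictures are saved under pics/ and viewed, about 8 in all and at most 12, crops included, and the job is handed in when it is done.

Besides the shell and the picture viewer there is one more tool, called after ">>>" as name(argument=value, ...) on one line, values as JSON. apply_moves: Moves the arm, as the interface text tells. Its arguments: {"type":"object","properties":{"targets":{"type":"array","items":{"type":"number"}},"squeeze":{"type":"number"}},"required":["targets"]}

```bash
mkdir -p pics; cat > h.py <<'E'
import numpy as np, cv2
from plant import robot, imaging, order
from scipy.spatial.transform import Rotation as R
def snap(n):
    s=imaging.snapshot(n); 
    return s
def save(im,name): cv2.imwrite('pics/'+name,cv2.cvtColor(im,cv2.COLOR_RGB2BGR))
def rays(s,uv):
    K=np.array(s['camera_matrix'],float); uv=np.atleast_2d(np.array(uv,float))
    d=np.stack([(uv[:,0]-K[0,2])/K[0,0],(uv[:,1]-K[1,2])/K[1,1]],1); p=d.copy()
    for _ in range(20): p=d/(1+s['k1']*(p**2).sum(1,keepdims=True))
    return np.c_[p,np.ones(len(p))]
def toworld(s,P):
    V=np.array(s['view']); return (P-V[:3,3])@V[:3,:3]
def at_depth(s,uv):
    uv=np.atleast_2d(uv).astype(int); z=s['depth'][uv[:,1],uv[:,0]]
    return toworld(s,rays(s,uv)*z[:,None])
def at_z(s,uv,z):
    c=toworld(s,np.zeros((1,3)))[0]; d=toworld(s,rays(s,uv))-c
    return c+d*((z-c[2])/d[:,2:3])
def cloud(s):
    v,u=np.mgrid[0:400,0:640]; uv=np.c_[u.ravel(),v.ravel()]
    return (toworld(s,rays(s,uv)*s['depth'].ravel()[:,None])).reshape(400,640,3)
def proj(s,P):
    V=np.array(s['view']);K=np.array(s['camera_matrix']); p=np.atleast_2d(P)@V[:3,:3].T+V[:3,3]
    a=p[:,:2]/p[:,2:]; a=a*(1+s['k1']*(a**2).sum(1,keepdims=True)); return a*[K[0,0],K[1,1]]+[K[0,2],K[1,2]]
E
python3 - <<'E'
from h import *
import pickle
print(robot.read_state())
for n in ['scene','side']:
    s=snap(n); save(s['image'],n+'0.png'); pickle.dump(s,open(n+'0.pkl','wb')); print(n,toworld(s,np.zeros((1,3))))
E
```

```text
{'clock': 0.0, 'q': array([ 1.04147950e+00,  5.28408696e-01,  1.43392360e+00, -3.65336792e-05,
        1.18139856e+00, -1.78511989e-01]), 'dq': array([ 0.00109558, -0.00074126, -0.0015746 , -0.00062902, -0.00043775,
        0.00011641]), 'joint_efforts': array([ 9.03946457e-04, -4.40039062e+01, -1.76594514e+01,  6.33924454e-02,
        5.82376169e-02, -1.94509689e-04]), 'tcp_pos': array([214.39049577, 586.28568815, 221.6001772 ]), 'orientation': array([-0.54807617, -3.09269307,  0.00316819]), 'wrist_force': array([-0.71398447,  0.7241707 , -0.44858434]), 'wrist_torque': array([ 0.00604635, -0.03276064,  0.01067437]), 'grip_width': 86.78289534067508}
scene [[1352.32109416 -449.42499618  841.11525468]]
side [[ 371.30857072  673.46081631 1068.22034982]]
```

View pics/scene0.png

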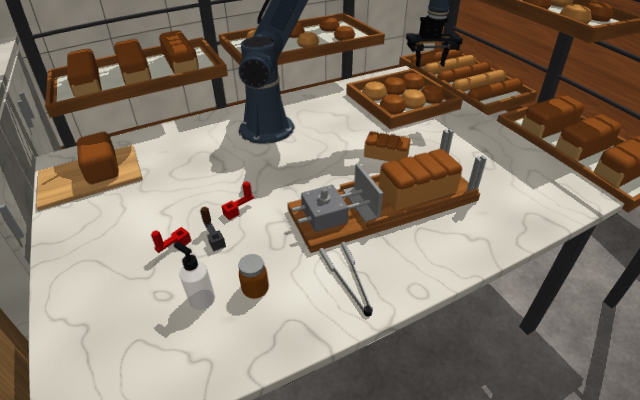

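View pics/side0.png

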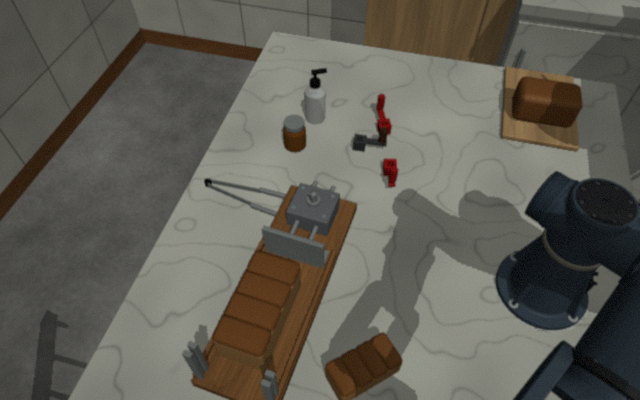

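Scene picture: the dark crank's hub is at (217,240) with its grip at (206,217). The lookalikes are red cranks at (170,240) and (237,203). The shaft is at (323,197), the fence at (368,190) and the listed loaf at (420,180). The small loaf at (387,146) and the loaf on the left board are decoys. In the side picture the crank hub is at (359,143), the grip at (383,130) and the shaft at (313,197).

```bash
python3 - <<'E'
from h import *
import pickle
for n in ['scene','side']:
    s=pickle.load(open(n+'0.pkl','rb')); C=cloud(s); im=s['image'].astype(int)
    px={'scene':[(323,190),(310,215),(217,240),(218,243),(206,212),(420,165)],'side':[(313,197),(325,215),(359,143),(357,141),(382,128),(260,290)]}[n]
    print(n,at_depth(s,px).round(1).tolist())
    # gearbox top
    g=at_depth(s,[px[0]])[0]
    D=np.linalg.norm(C[...,:2]-g[:2],axis=2); ok=s['depth']>0
    m=ok&(D<90)&(abs(C[...,2]-90)<4); P=C[m][:,:2].astype(np.float32); print('gear',len(P),cv2.minAreaRect(P))
    m=ok&(D<40)&(C[...,2]>104); P=C[m]; print('shaft',len(P),P.mean(0).round(1),P[:,2].max())
    # crank dark pts
    h=at_depth(s,[px[2]])[0]
    D=np.linalg.norm(C[...,:2]-h[:2],axis=2); sat=im.max(2)-im.min(2)
    m=ok&(D<110)&(C[...,2]>22)&(C[...,2]<50)&(im.max(2)<90)&(sat<40)
    P=C[m]; print('crank',len(P),P.mean(0).round(1),cv2.minAreaRect(P[:,:2].astype(np.float32)))
    m=ok&(D<110)&(C[...,2]>55)&(C[...,2]<100)&(im.max(2)<110)&(sat<60); P=C[m]; print('grip',len(P),P.mean(0).round(1),P[:,2].max(),P.std(0))
    c=im[px[2][1]-45:px[2][1]+35,px[2][0]-60:px[2][0]+60].astype(np.uint8); c=cv2.resize(c,None,fx=4,fy=4,interpolation=2)
    a=im[px[0][1]-40:px[0][1]+40,px[0][0]-40:px[0][0]+40].astype(np.uint8); a=cv2.resize(a,None,fx=4,fy=4,interpolation=2)
    save(np.hstack([c[:, :480],a]),n+'c.png')
a=cv2.imread('pics/scenec.png');b=cv2.imread('pics/sidec.png');cv2.imwrite('pics/c1.png',cv2.resize(np.vstack([a,b]),(750,600)))
E
```

```text
scene [[576.3, -49.5, 123.4], [591.9, -97.9, 65.2], [531.7, -348.1, 32.2], [533.0, -347.6, 21.5], [460.7, -350.2, 77.6], [614.5, 246.6, 130.6]]
gear 795 ((575.6642456054688, -48.702354431152344), (99.9303970336914, 112.58108520507812), 85.51628875732422)
shaft 62 [578.7 -49.6 116.9] 129.16519161388803
crank 248 [ 501.8 -351.6   32.4] ((503.3116760253906, -385.17626953125), (83.90692138671875, 102.93915557861328), 12.12384033203125)
grip 88 [ 457.7 -353.8   73.2] 86.8531053781498 [4.37435268 5.89434668 9.75591931]
side [[571.1, -34.5, 124.1], [534.6, -11.2, 93.6], [513.2, -329.4, 33.2], [520.1, -333.1, 36.0], [455.1, -352.9, 85.8], [611.2, 239.7, 134.6]]
gear 1182 ((574.2978515625, -44.76347732543945), (103.35324096679688, 109.70672607421875), 85.36910247802734)
shaft 78 [573.4 -42.  118.5] 131.84612069897415
crank 266 [ 489.8 -344.1   33. ] ((469.5611572265625, -321.8631896972656), (95.5345458984375, 138.37554931640625), 32.85551452636719)
grip 91 [ 450.2 -346.    75. ] 89.42419595418905 [6.30656169 5.46272125 9.45975104]
```

View pics/c1.png

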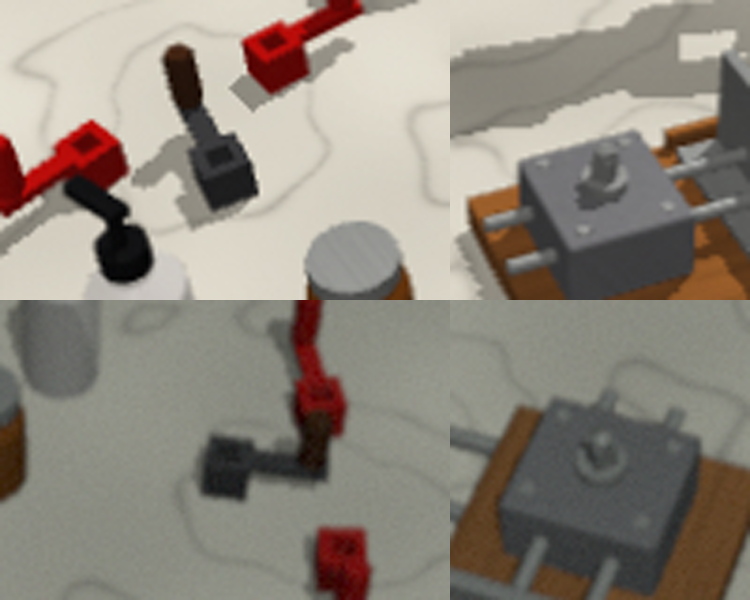

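Both crops agree: the dark crank has its hub near (520,-345) and its grip near (454,-350). Next I get the wrist camera's offset and set up a move planner.

```bash
cat >> h.py <<'E'
def toolR(): return R.from_rotvec(robot.read_state()['orientation']).as_matrix()
def yaw():
    y=toolR()[:,1]; return np.degrees(np.arctan2(y[1],y[0]))
def local(d,yw):
    """world xyz shift -> tool axes for a downward tool with jaw yaw yw(deg)"""
    a=np.radians(yw); y=np.array([np.cos(a),np.sin(a)]); x=np.array([-y[1],y[0]])*-1
    x=np.array([-np.sin(a),np.cos(a)]); 
    x=np.cross([y[0],y[1],0],[0,0,-1])[:2]
    return np.array([x@d[:2],y@d[:2],-d[2]])
def plan(goal,gyaw,n,cur=None,cyaw=None,grip=-1):
    cur=robot.read_state()['tcp_pos'] if cur is None else np.array(cur,float); cyaw=yaw() if cyaw is None else cyaw
    d=(np.array(goal)-cur)/n; sp=(cyaw-gyaw)/n; out=[]
    for i in range(n): out+= [round(float(v),1) for v in local(d,cyaw-sp*i)]+[round(sp,2),grip]
    return out
E
python3 - <<'E'
from h import *
print(toolR().round(3).tolist(),yaw(),local([1,0,0],yaw()))
s=snap('wrist'); c=toworld(s,np.zeros((1,3)))[0]; d=c-robot.read_state()['tcp_pos']
print('cam off tool',(toolR().T@d).round(1), 'cam axes in tool',(toolR().T@np.array(s['view'])[:3,:3].T).round(3).tolist(), s['camera_matrix'].tolist())
for n in ['scene','side']:
    import pickle
    q=pickle.load(open(n+'0.pkl','rb'))
    # hub top centre & grip top centre by pixel at known heights ; crop coords
    if n=='scene': print(at_z(q,[(217,235)],34),at_z(q,[(205.5,208.5)],85), at_z(q,[(323,191)],125))
    else: print(at_z(q,[(359.5,139)],34),at_z(q,[(382.5,130)],85))
g1=[560,100,300]
p=plan(g1,0,14); print(p[:50]);print(p[50:])
E
```

```text
[[-0.939, 0.344, -0.001], [0.344, 0.939, -0.002], [0.0, -0.002, -1.0]] 69.90272382572103 [-0.93911059  0.34361505  0.        ]
cam off tool [  78.7    0.2 -161.2] cam axes in tool [[-0.0, -0.958, -0.286], [1.0, 0.0, -0.0], [0.0, -0.286, 0.958]] [[293.55368409188935, 0.0, 319.6581545544488], [0.0, 293.55368409188935, 197.7295146819594], [0.0, 0.0, 1.0]]
[[ 515.21383673 -342.87326581   34.        ]] [[ 454.69323817 -348.50098909   85.        ]] [[581.83604885 -52.34456164 125.        ]]
[[ 515.00273984 -344.89239617   34.        ]] [[ 452.38237124 -346.18037458   85.        ]]
[-35.1, -24.1, -5.6, np.float64(4.99), -1, -37.1, -21.0, -5.6, np.float64(4.99), -1, -38.8, -17.7, -5.6, np.float64(4.99), -1, -40.2, -14.3, -5.6, np.float64(4.99), -1, -41.3, -10.7, -5.6, np.float64(4.99), -1, -42.0, -7.1, -5.6, np.float64(4.99), -1, -42.5, -3.4, -5.6, np.float64(4.99), -1, -42.6, 0.3, -5.6, np.float64(4.99), -1, -42.4, 4.0, -5.6, np.float64(4.99), -1, -41.9, 7.7, -5.6, np.float64(4.99), -1]
[-41.1, 11.3, -5.6, np.float64(4.99), -1, -39.9, 14.9, -5.6, np.float64(4.99), -1, -38.5, 18.3, -5.6, np.float64(4.99), -1, -36.8, 21.6, -5.6, np.float64(4.99), -1]
```

```bash
sed -i 's/\[round(sp,2),grip\]/[round(float(sp),2),grip]/' h.py; python3 - <<'E'
from h import *
p=plan([565,-46,290],-86,24)
for i in range(0,24,8): print(p[i*5:i*5+40])
E
```

```text
[-22.8, -19.7, -2.8, 6.5, -1, -24.9, -17.0, -2.8, 6.5, -1, -26.6, -14.1, -2.8, 6.5, -1, -28.0, -11.0, -2.8, 6.5, -1, -29.1, -7.8, -2.8, 6.5, -1, -29.8, -4.4, -2.8, 6.5, -1, -30.1, -1.0, -2.8, 6.5, -1, -30.0, 2.4, -2.8, 6.5, -1]
[-29.6, 5.8, -2.8, 6.5, -1, -28.7, 9.1, -2.8, 6.5, -1, -27.5, 12.3, -2.8, 6.5, -1, -25.9, 15.3, -2.8, 6.5, -1, -24.0, 18.2, -2.8, 6.5, -1, -21.8, 20.8, -2.8, 6.5, -1, -19.4, 23.1, -2.8, 6.5, -1, -16.6, 25.1, -2.8, 6.5, -1]
[-13.7, 26.9, -2.8, 6.5, -1, -10.5, 28.2, -2.8, 6.5, -1, -7.3, 29.2, -2.8, 6.5, -1, -3.9, 29.9, -2.8, 6.5, -1, -0.5, 30.1, -2.8, 6.5, -1, 2.9, 30.0, -2.8, 6.5, -1, 6.3, 29.5, -2.8, 6.5, -1, 9.6, 28.6, -2.8, 6.5, -1]
```

>>> apply_moves(targets=[-22.8,-19.7,-2.8,6.5,-1,-24.9,-17,-2.8,6.5,-1,-26.6,-14.1,-2.8,6.5,-1,-28,-11,-2.8,6.5,-1,-29.1,-7.8,-2.8,6.5,-1,-29.8,-4.4,-2.8,6.5,-1,-30.1,-1,-2.8,6.5,-1,-30,2.4,-2.8,6.5,-1])

```text
clock: 0.82
tcp_pos: [331.8, 374.8, 244.9]
orientation: [-1.855, -2.535, 0.001]
wrist_force: [1.1, 0.9, 0.1]
grip_width: 87.0
```

>>> apply_moves(targets=[-29.6,5.8,-2.8,6.5,-1,-28.7,9.1,-2.8,6.5,-1,-27.5,12.3,-2.8,6.5,-1,-25.9,15.3,-2.8,6.5,-1,-24,18.2,-2.8,6.5,-1,-21.8,20.8,-2.8,6.5,-1,-19.4,23.1,-2.8,6.5,-1,-16.6,25.1,-2.8,6.5,-1])

```text
clock: 1.48
tcp_pos: [448.6, 164.0, 267.4]
orientation: [-2.779, -1.464, 0.0]
wrist_force: [0.2, -0.4, 0.6]
grip_width: 87.0
```

>>> apply_moves(targets=[-13.7,26.9,-2.8,6.5,-1,-10.5,28.2,-2.8,6.5,-1,-7.3,29.2,-2.8,6.5,-1,-3.9,29.9,-2.8,6.5,-1,-0.5,30.1,-2.8,6.5,-1,2.9,30,-2.8,6.5,-1,6.3,29.5,-2.8,6.5,-1,9.6,28.6,-2.8,6.5,-1,0,0,0,0,-1,0,0,0,0,-1])

```text
clock: 2.32
tcp_pos: [565.3, -47.0, 289.3]
orientation: [-3.139, -0.104, 0.001]
wrist_force: [0.3, 0.2, -0.4]
grip_width: 87.1
```

```bash
python3 - <<'E'
from h import *
import pickle
st=robot.read_state(); print(st['tcp_pos'],yaw(),st['clock'],st['q'])
s=snap('wrist'); pickle.dump(s,open('w1.pkl','wb')); c=s['image']
uv=proj(s,[[576,-46,125]])[0]; print(uv)
u,v=uv.astype(int); k=c[max(v-45,0):v+45,u-60:u+60]; a=cv2.resize(k,None,fx=5,fy=5,interpolation=2); save(np.vstack([a[:,:600],]),'w1c.png')
save(np.vstack([cv2.resize(c,(480,300)),cv2.resize(a,(480,360))[:300]]),'w1.png')
E
```

```text
[565.31697373 -46.99085513 289.28868488] -86.20256248872704 2.3167 [-2.80017630e-01  3.77674368e-01  1.49679996e+00  2.65925204e-04
  1.26778299e+00  1.22442135e+00]
[319.70913176 172.70035219]
```

View pics/w1.png

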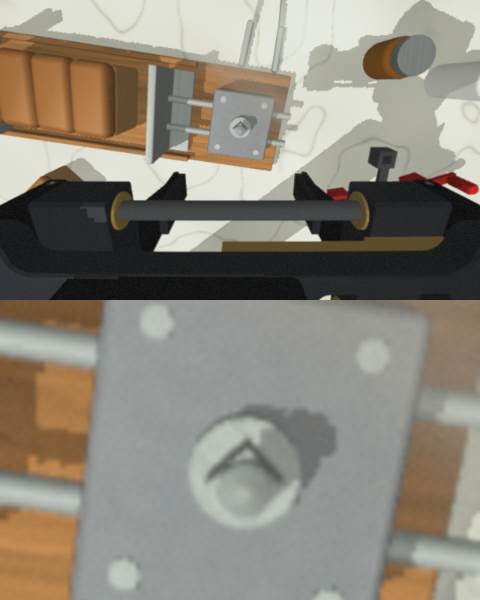

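Wrist picture: the shaft is at (322,169), with a corner of the square pointing up the image towards world +x, so the square stands about 45° off the stand. The crank hub is near (507,207). I'll fit the square's angle with an overlay.

```bash
python3 - <<'E'
from h import *
import pickle
s=pickle.load(open('w1.pkl','rb')); im=s['image']
g=cv2.cvtColor(im,cv2.COLOR_RGB2GRAY)
# collar circle: hough on upscaled
k=g[145:195,295:345]; K=cv2.resize(k,None,fx=8,fy=8,interpolation=cv2.INTER_CUBIC)
ce=at_z(s,[(320.3,170)],100)[0]; print(ce)
c=cv2.HoughCircles(K,cv2.HOUGH_GRADIENT,1,200,param1=80,param2=15,minRadius=95,maxRadius=150); print(c)
cx,cy,r=c[0][0]; u,v=(cx+.5)/8-.5+295,(cy+.5)/8-.5+145; ce=at_z(s,[(u,v)],100)[0]; print(u,v,ce,r/8)
Kc=cv2.cvtColor(cv2.createCLAHE(4,(2,2)).apply(K),cv2.COLOR_GRAY2BGR)
def draw(b,a):
    b=b.copy()
    t=np.radians(a+45+90*np.arange(4))
    for z,col in ((100,(0,255,0)),(120,(0,0,255))):
        P=np.c_[ce[0]+8*2**.5*np.cos(t),ce[1]+8*2**.5*np.sin(t),np.full(4,z)]
        q=(proj(s,P)-[295,145]+.5)*8-.5; cv2.polylines(b,[q.astype(np.int32)],True,col,1)
    return b
o=np.hstack([Kc,draw(Kc,45)]); cv2.imwrite('pics/sq.png',o)
# crank from wrist
print('hub',at_depth(s,[(507,200),(507,204)]))
E
```

```text
[574.15155231 -46.83001231 100.        ]
NoneTraceback (most recent call last):
  File "<stdin>", line 9, in <module>
TypeError: 'NoneType' object is not subscriptable
```

```bash
python3 - <<'E'
from h import *
import pickle
s=pickle.load(open('w1.pkl','rb')); im=s['image']
g=cv2.cvtColor(im,cv2.COLOR_RGB2GRAY)
k=g[145:195,295:345]; K=cv2.resize(k,None,fx=8,fy=8,interpolation=cv2.INTER_CUBIC)
ce=at_z(s,[(320.3,170)],100)[0]
Kc=cv2.cvtColor(cv2.normalize(K,None,0,255,cv2.NORM_MINMAX),cv2.COLOR_GRAY2BGR)
b=Kc.copy(); tt=np.linspace(0,2*np.pi,60)
def pl(P,col):
    q=(proj(s,P)-[295,145]+.5)*8-.5; cv2.polylines(b,[q.astype(np.int32)],True,col,1)
pl(np.c_[ce[0]+17*np.cos(tt),ce[1]+17*np.sin(tt),0*tt+100],(255,0,0))
t=np.radians(45+45+90*np.arange(4))
for z,col in ((100,(0,255,0)),(120,(0,0,255))): pl(np.c_[ce[0]+11.3*np.cos(t),ce[1]+11.3*np.sin(t),0*t+z],col)
pl(np.c_[ce[0]+8*np.cos(tt),ce[1]+8*np.sin(tt),0*tt+125],(0,255,255))
cv2.imwrite('pics/sq.png',np.hstack([Kc,b]))
print('hub',at_depth(s,[(507,200),(507,204)]))
E
```

```text
hub [[ 531.99179709 -335.40249867   24.92942634]
 [ 527.6629422  -332.03182602   32.10223785]]
```

View pics/sq.png

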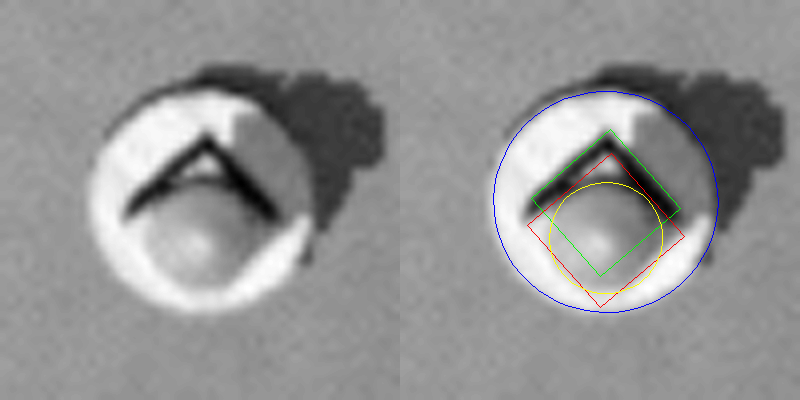

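The overlay gives the square at about 46° (mod 90) and the shaft at about (574,-46.3). The collar's size matches, and the 5.6° play covers the angle error. Now to the crank.

>>> apply_moves(targets=[-8.7,32.5,8.2,0,-1,-8.7,32.5,8.2,0,-1,-8.7,32.5,8.2,0,-1,-8.7,32.5,8.2,0,-1,-8.7,32.5,8.2,0,-1,-8.7,32.5,8.2,0,-1,-8.7,32.5,8.2,0,-1,-8.7,32.5,8.2,0,-1,-8.7,32.5,8.2,0,-1,0,0,0,0,-1])

```text
clock: 3.2
tcp_pos: [505.1, -346.8, 214.2]
orientation: [3.139, 0.103, -0.003]
wrist_force: [-0.6, 1.0, -0.3]
grip_width: 87.2
```

```bash
python3 - <<'E'
from h import *
import pickle
st=robot.read_state(); print(st['tcp_pos'],yaw(),st['clock'])
s=snap('wrist'); pickle.dump(s,open('w2.pkl','wb')); c=s['image']
uv=proj(s,[[515,-344,34]])[0]; print(uv); u,v=uv.astype(int)
k=c[max(v-50,0):v+50,u-50:u+50]; save(np.hstack([cv2.resize(k,(400,400),interpolation=2),cv2.resize(c,(400,250))[0:250] if 0 else cv2.copyMakeBorder(cv2.resize(c,(400,250)),0,150,0,0,0)]),'w2.png'); print(u-50,max(v-50,0))
q=pickle.load(open('scene0.pkl','rb'))
C=cloud(s); im=c.astype(int); red=(im[...,0]>100)&(im[...,1]<60)&(s['depth']>0)&(C[...,2]>25)
n,l,stt,ce=cv2.connectedComponentsWithStats(red.astype(np.uint8))
for i in range(1,n):
    if stt[i,4]>30: P=C[l==i]; print('red',stt[i],P.min(0).round(),P.max(0).round())
C=cloud(q); im=q['image'].astype(int); red=(im[...,0]>100)&(im[...,1]<60)&(q['depth']>0)&(C[...,2]>25)
n,l,stt,ce=cv2.connectedComponentsWithStats(red.astype(np.uint8))
for i in range(1,n):
    if stt[i,4]>30: P=C[l==i]; print('redS',stt[i],P.min(0).round(),P.max(0).round())
print('disp/jar',at_depth(q,[(190,260),(197,275),(252,262)]).round())
E
```

```text
[ 505.10290695 -346.78446795  214.18404121] -86.24127014576105 3.2
[317.86118354 170.26295753]
267 120
red [431 201  33  26 425] [ 473. -501.   41.] [ 492. -481.   86.]
red [368 203  55  33 798] [ 437. -477.   26.] [ 519. -390.  214.]
red [248 231  28  29 463] [ 392. -296.   28.] [ 433. -261.   35.]
redS [243 182   8   7  33] [ 388. -221.   68.] [ 411. -204.   87.]
redS [222 196  27  16 143] [ 392. -295.   26.] [ 437. -214.   37.]
redS [163 227  26  21 162] [ 434. -486.   25.] [ 489. -412.   45.]
redS [152 231   8   7  40] [ 476. -503.   77.] [ 495. -483.   85.]
disp/jar [[ 680. -434.  148.]
 [ 697. -430.  112.]
 [ 703. -303.   95.]]
```

View pics/w2.png

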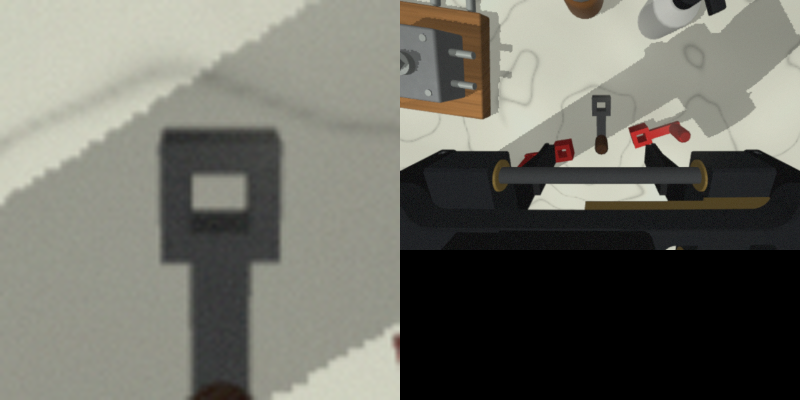

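Wrist picture: the hub's top face is centred at about (322,170), the arm is aligned with the tool's x, and the red cranks stay clear of the fingers.

```bash
python3 - <<'E'
from h import *
import pickle
a=pickle.load(open('w1.pkl','rb')); b=pickle.load(open('w2.pkl','rb'))
sh=at_z(a,[(319.8,170.2)],100)[0]; hb=at_z(b,[(321.7,170.1)],34)[0]; print(sh,hb)
print(at_z(b,[(267+161/4-.4,120+200/4-.4),(267+280/4-.4,120+200/4-.4),(321.7,120+142/4-.4),(321.7,120+262/4-.4)],34))
print(local([hb[0]-505.1,hb[1]+346.8,-207],-86.2))
E
```

```text
[573.86557349 -46.24150562 100.        ] [ 515.4910844  -348.51098521   34.        ]
[[ 514.94596308 -330.98100013   34.        ]
 [ 517.239337   -366.02140731   34.        ]
 [ 533.18497465 -347.31395388   34.        ]
 [ 497.26696416 -349.74409073   34.        ]]
[ 10.25484561   2.39588124 207.        ]
```

>>> apply_moves(targets=[2.5,0.6,35,0,-1,2.5,0.6,38,0,-1,2.5,0.6,38,0,-1,2.7,0.6,38,0,-1,0,0,32,0,-1,0,0,20,0,-1,0,0,6,0,-1,0,0,0,0,-1])

```text
clock: 3.92
tcp_pos: [516.4, -341.5, 7.5]
orientation: [-3.136, -0.111, 0.005]
wrist_force: [-0.3, -0.2, 0.3]
grip_width: 87.0
```

>>> apply_moves(targets=[0,0,0,0,1,0,0,0,0,1,0,0,0,0,1,0,0,0,0,1,0,0,0,0,1,0,0,0,0,1], squeeze=35)

```text
clock: 4.42
tcp_pos: [517.3, -344.8, 9.8]
orientation: [3.139, 0.107, 0.001]
wrist_force: [-0.2, 0.2, -0.2]
grip_width: 55.1
```

>>> apply_moves(targets=[0,0,0,0,1,0,0,0,0,1,0,0,0,0,1,0,0,0,0,1,0,0,0,0,1,0,0,0,0,1])

```text
clock: 4.92
tcp_pos: [517.7, -345.3, 9.2]
orientation: [3.138, 0.107, 0.002]
wrist_force: [1.4, -2.3, 0.4]
grip_width: 36.3
```

Gripped at 36.3 mm. Now lift and carry towards the shaft.

>>> apply_moves(targets=[0,0,-10,0,1,0,0,-30,0,1,0,0,-38,0,1,0,0,-38,0,1,0,0,-38,0,1,0,0,-20,0,1,0,0,-8,0,1,0,0,0,0,1])

```text
clock: 5.58
tcp_pos: [517.3, -344.2, 192.9]
orientation: [3.139, 0.107, 0.003]
wrist_force: [-0.3, 0.3, -3.5]
grip_width: 35.9
```

```bash
python3 - <<'E'
from h import *
import pickle
st=robot.read_state(); print(st['tcp_pos'],yaw(),st['clock'],st['wrist_force'],st['wrist_torque'],st['grip_width'])
s=snap('wrist'); pickle.dump(s,open('w3.pkl','wb')); c=s['image']
Rt=toolR(); T=st['tcp_pos']
P=[T+Rt@np.array(p,float) for p in [(0,0,-25),(18,0,-25),(18,18,-25),(18,-18,-25),(-18,18,-25),(-18,-18,-25),(0,0,0)]]
print(proj(s,P).round(1))
u,v=proj(s,P)[0].astype(int); k=c[v-60:v+60,u-80:u+80]; save(cv2.resize(k,None,fx=5,fy=5,interpolation=2),'w3.png'); print(u-80,v-60)
p=plan([574-1.4,-46.2+1.5,190],-44,10); print(p)
E
```

```text
[ 517.26919885 -344.16498685  192.86080534] -86.09135206936432 5.5833 [-0.25897632  0.27238028 -3.5305409 ] [-0.07439703  0.09317646 -0.07108607] 35.91337357173696
[[320.3 267.3]
 [320.3 235.6]
 [356.  235.5]
 [284.6 235.6]
 [353.6 296.9]
 [286.9 297. ]
 [320.1 246.2]]
240 207
[7.6, -29.4, 0.1, -4.21, -1, 9.8, -28.8, 0.1, -4.21, -1, 11.9, -28.0, 0.1, -4.21, -1, 13.9, -27.0, 0.1, -4.21, -1, 15.8, -25.9, 0.1, -4.21, -1, 17.7, -24.7, 0.1, -4.21, -1, 19.5, -23.3, 0.1, -4.21, -1, 21.1, -21.9, 0.1, -4.21, -1, 22.7, -20.2, 0.1, -4.21, -1, 24.1, -18.5, 0.1, -4.21, -1]
```

View pics/w3.png

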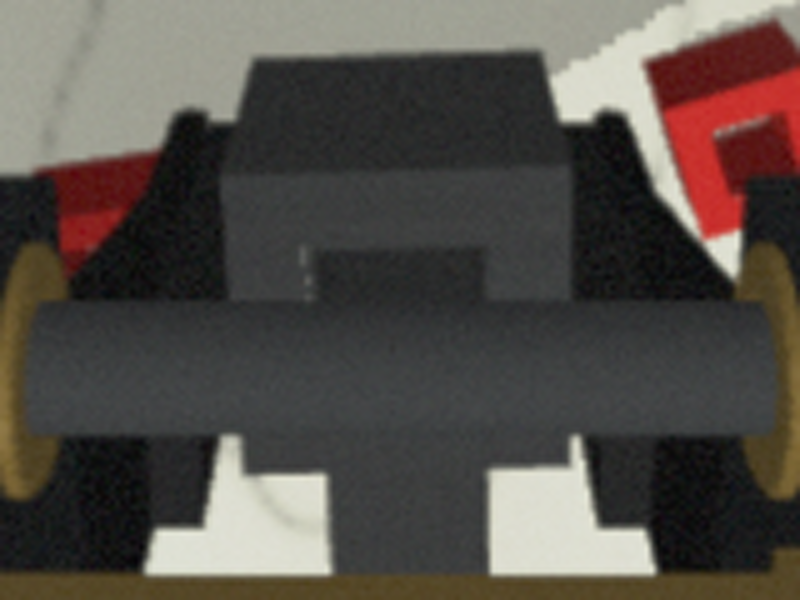

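The hub sits square in the jaws, at about -3 mm along tool x and turned 1° counterclockwise. Next is to carry it above the shaft at yaw -45.

```bash
python3 - <<'E'
from h import *
p=plan([575.9,-44.2,180],-45,10,grip=1); print(p)
E
```

```text
[8.0, -29.4, 1.1, -4.11, 1, 10.1, -28.8, 1.1, -4.11, 1, 12.1, -28.0, 1.1, -4.11, 1, 14.1, -27.1, 1.1, -4.11, 1, 16.0, -26.0, 1.1, -4.11, 1, 17.8, -24.8, 1.1, -4.11, 1, 19.5, -23.4, 1.1, -4.11, 1, 21.2, -22.0, 1.1, -4.11, 1, 22.7, -20.4, 1.1, -4.11, 1, 24.1, -18.7, 1.1, -4.11, 1]
```

>>> apply_moves(targets=[8,-29.4,1.1,-4.1,1,10.1,-28.8,1.1,-4.1,1,12.1,-28,1.1,-4.1,1,14.1,-27.1,1.1,-4.1,1,16,-26,1.1,-4.1,1,17.8,-24.8,1.1,-4.1,1,19.5,-23.4,1.1,-4.1,1,21.2,-22,1.1,-4.1,1,22.7,-20.4,1.1,-4.1,1,24.1,-18.7,1.1,-4.1,1])

```text
clock: 6.47
tcp_pos: [574.5, -43.0, 176.6]
orientation: [-2.897, -1.203, 0.009]
wrist_force: [0.5, 0.0, -4.2]
grip_width: 36.1
```

>>> apply_moves(targets=[0,0,0,0,1,0,0,0,0,1,0,0,0,0,1])

```text
clock: 6.72
tcp_pos: [575.4, -44.9, 177.7]
orientation: [-2.901, -1.199, 0.007]
wrist_force: [0.1, -0.2, -3.5]
grip_width: 35.9
```

```bash
python3 - <<'E'
from h import *
import pickle
for i in range(3):
    st=robot.read_state(); print(st['tcp_pos'],yaw(),st['clock'],st['wrist_force'],st['grip_width'])
    s=snap(['scene','wrist','scene'][i]); pickle.dump(s,open(f'x{i}.pkl','wb'))
s=pickle.load(open('x0.pkl','rb')); u,v=proj(s,[[574,-46,145]])[0].astype(int); k=s['image'][v-38:v+37,u-40:u+40]; a=cv2.resize(k,None,fx=5,fy=5,interpolation=2)
t=(proj(s,[[573.9,-46.2,z] for z in (100,129)])-[u-40,v-38]+.5)*5; 
for q in t: cv2.circle(a,tuple(int(x) for x in q),3,(255,255,0),-1)
w=pickle.load(open('x1.pkl','rb')); u,v=proj(w,[[574,-46,170]])[0].astype(int); b=cv2.resize(w['image'][v-50:v+43,u-50:u+50],(400,375),interpolation=2)
save(np.hstack([a,b]),'x.png')
E
```

```text
[575.36930857 -44.94099825 177.72119952] -45.08702666991347 6.7167 [ 0.08302587 -0.24084173 -3.50099889] 35.86388399854124
[575.76381397 -45.65672695 178.2396589 ] -45.14976862791786 6.7667 [-0.32099624 -0.24195382 -4.00335774] 35.7724870861462
[576.08655337 -46.12137101 178.67337621] -45.19414868039368 6.8167 [ 0.45551283 -0.68541698 -3.07205789] 35.997849206489285
```

View pics/x.png

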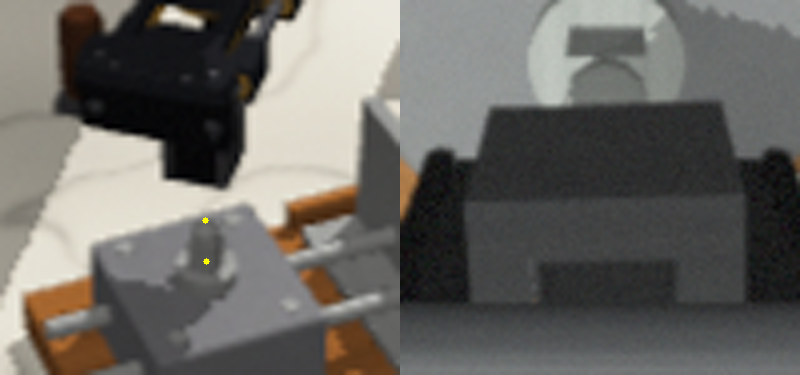

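Wrist view: the square's face is parallel to the hub (within about 1°) and their centres line up at crop column 605. The x offset follows from the edges.

```bash
python3 - <<'E'
from h import *
import pickle
w=pickle.load(open('x1.pkl','rb')); u,v=proj(w,[[574,-46,170]])[0].astype(int)
f=lambda x,y:(u-50+(x-400+.5)/4-.5, v-50+(y+.5)/4.03-.5)
e=np.array([2**-.5,2**-.5]); n=np.array([2**-.5,-2**-.5]); 
def show(n_,x,y,z): P=at_z(w,[f(x,y)],z)[0]; print(n_,P.round(1),'along x',(P[:2]@e).round(2),'along y',(P[:2]@n).round(2))
show('base',606,29,100); show('sq top',604,55,120); show('collarL',528,63,100);show('collarR',684,63,100)
for zt in (167.5,169.5,171.5): show('hub bottom',605,105,zt); show('hub top',606.5,199,zt+34)
print(np.array([575.8,-45.6])@e)
show('wL',490,108,169.5);show('wR',720,102,169.5)
show('WL',468,201,203.5);show('WR',745,196,203.5)
E
```

```text
base [579.5 -40.7 100. ] along x 380.95 along y 438.52
sq top [579.8 -39.9 120. ] along x 381.76 along y 438.23
collarL [562.2 -34.2 100. ] along x 373.39 along y 421.72
collarR [585.9 -57.9 100. ] along x 373.34 along y 455.26
hub bottom [585.5 -35.  167.5] along x 389.27 along y 438.74
hub top [585.8 -35.2 201.5] along x 389.32 along y 439.14
hub bottom [586.  -34.5 169.5] along x 390.02 along y 438.75
hub top [586.5 -34.6 203.5] along x 390.26 along y 439.15
hub bottom [586.6 -33.9 171.5] along x 390.78 along y 438.77
hub top [587.2 -33.9 205.5] along x 391.2 along y 439.16
374.9080153851075
wL [573.1 -22.2 169.5] along x 389.56 along y 420.99
wR [598.9 -46.7 169.5] along x 390.49 along y 456.47
WL [573.9 -22.4 203.5] along x 390.0 along y 421.61
WR [599.1 -46.7 203.5] along x 390.65 along y 456.65
```

>>> apply_moves(targets=[0.8,-0.5,10,0,1,0.8,-0.5,12,0,1,0,0,8,0,1,0,0,2,0,1,0,0,0,0,1,0,0,0,0,1,0,0,0,0,1,0,0,0,0,1])

```text
clock: 7.53
tcp_pos: [577.9, -43.6, 148.5]
orientation: [2.903, 1.199, 0.002]
wrist_force: [0.3, -0.5, -2.5]
grip_width: 35.9
```

```bash
python3 - <<'E'
from h import *
import pickle
st=robot.read_state(); print(st['tcp_pos'],yaw(),st['clock'],st['wrist_force'],st['q'])
w=snap('wrist'); pickle.dump(w,open('y1.pkl','wb'))
T=st['tcp_pos'];Rt=toolR(); c=proj(w,[T+Rt@np.array([15,0,0.])])[0].astype(int); print(c)
u,v=c; save(cv2.resize(w['image'][v-45:v+45,u-50:u+50],None,fx=6,fy=6,interpolation=2),'y1.png'); print(u-50,v-45)
E
```

```text
[577.90321846 -43.62149122 148.54472532] -45.10311215731511 7.5333 [ 0.34112082 -0.49473706 -2.49944325] [-2.68053316e-01  5.61054116e-01  1.62027447e+00 -1.30674774e-05
  9.58844849e-01  5.19151563e-01]
[320 223]
270 178
```

View pics/y1.png

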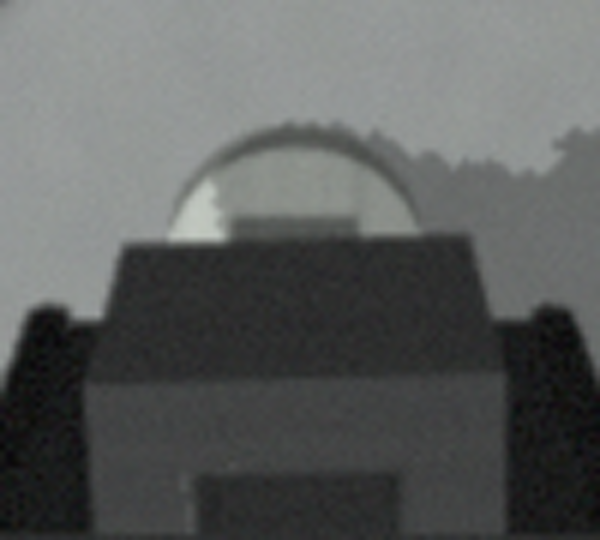

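```bash
python3 - <<'E'
from h import *
import pickle
w=pickle.load(open('y1.pkl','rb'))
f=lambda x,y:(270+(x+.5)/6-.5, 178+(y+.5)/6-.5)
e=np.array([2**-.5,2**-.5]); n=np.array([2**-.5,-2**-.5]); 
def show(n_,x,y,z): P=at_z(w,[f(x,y)],z)[0]; print(n_,'along x',(P[:2]@e).round(2),'along y',(P[:2]@n).round(2))
show('base',293,217,100); show('collar top',294,146,100); show('cL',168,240,100);show('cR',420,237,100)
for zt in (136,138.,140): show('hub bottom',296,241,zt); show('hub top',295.5,379,zt+34);show('L',122,243,zt);show('R',470,237,zt)
E
```

```text
base along x 381.27 along y 438.36
collar top along x 390.68 along y 438.51
cL along x 378.21 along y 422.49
cR along x 378.55 along y 454.46
hub bottom along x 391.51 along y 438.83
hub top along x 391.49 along y 438.84
L along x 391.32 along y 420.52
R along x 391.92 along y 457.12
hub bottom along x 392.26 along y 438.83
hub top along x 392.42 along y 438.85
L along x 392.07 along y 420.74
R along x 392.66 along y 456.91
hub bottom along x 393.01 along y 438.84
hub top along x 393.35 along y 438.86
L along x 392.82 along y 420.95
R along x 393.4 along y 456.71
```

>>> apply_moves(targets=[-0.6,-0.4,3,0,1,0,0,4,0,1,0,0,4,0,1,0,0,2,0,1,0,0,0,0,1,0,0,0,0,1])

```text
clock: 8.08
tcp_pos: [576.5, -43.5, 134.6]
orientation: [-2.903, -1.2, 0.001]
wrist_force: [-0.1, 0.2, -3.5]
grip_width: 35.9
```

>>> apply_moves(targets=[0,0,1.5,0,1,0,0,1.5,0,1,0,0,0,0,1])

```text
clock: 8.33
tcp_pos: [576.5, -43.5, 131.7]
orientation: [-2.903, -1.2, 0.001]
wrist_force: [-0.2, 0.0, -4.2]
grip_width: 36.1
```

>>> apply_moves(targets=[0,0,1.5,0,1,0,0,1.5,0,1,0,0,0,0,1])

```text
clock: 8.58
tcp_pos: [576.5, -43.6, 128.7]
orientation: [-2.903, -1.2, 0.001]
wrist_force: [-0.2, -0.6, -4.0]
grip_width: 35.6
```

>>> apply_moves(targets=[0,0,1,0,1,0,0,1,0,1,0,0,0,0,1])

```text
clock: 8.83
tcp_pos: [576.5, -43.6, 126.7]
orientation: [-2.903, -1.2, 0.001]
wrist_force: [-0.0, -0.2, -3.3]
grip_width: 36.0
```

>>> apply_moves(targets=[0,0,1.5,0,1,0,0,1.5,0,1,0,0,0,0,1])

```text
clock: 9.08
tcp_pos: [576.5, -43.6, 123.6]
orientation: [-2.903, -1.2, 0.001]
wrist_force: [-1.3, -0.4, -3.9]
grip_width: 35.7
```

>>> apply_moves(targets=[0,0,1.5,0,1,0,0,1.5,0,1,0,0,0,0,1])

```text
clock: 9.33
tcp_pos: [576.6, -43.6, 120.6]
orientation: [-2.903, -1.2, 0.0]
wrist_force: [-0.8, -0.8, -4.2]
grip_width: 36.1
```

>>> apply_moves(targets=[0,0,2,0,1,0,0,2,0,1,0,0,2,0,1,0,0,0,0,1])

```text
clock: 9.67
tcp_pos: [576.5, -43.6, 114.4]
orientation: [-2.903, -1.199, 0.001]
wrist_force: [-1.1, -1.2, -4.8]
grip_width: 36.0
```

>>> apply_moves(targets=[0,0,1,0,1,0,0,1,0,1,0,0,1,0,1,0,0,0,0,1])

```text
clock: 10.0
tcp_pos: [576.6, -43.6, 111.8]
orientation: [-2.903, -1.2, 0.0]
wrist_force: [-1.6, -1.6, -3.1]
grip_width: 36.1
```

>>> apply_moves(targets=[0,0,0.7,0,1,0,0,0.7,0,1,0,0,0,0,1])

```text
clock: 10.25
tcp_pos: [576.6, -43.6, 110.5]
orientation: [2.903, 1.2, -0.0]
wrist_force: [-1.6, -2.0, -2.3]
grip_width: 35.7
```

>>> apply_moves(targets=[0,0,0.7,0,1,0,0,0.7,0,1,0,0,0,0,1])

```text
clock: 10.5
tcp_pos: [576.7, -43.7, 109.2]
orientation: [2.903, 1.2, -0.0]
wrist_force: [-1.5, -1.2, -2.2]
grip_width: 35.8
```

>>> apply_moves(targets=[0,0,0.7,0,1,0,0,0.7,0,1,0,0,0,0,1])

```text
clock: 10.75
tcp_pos: [576.7, -43.6, 109.1]
orientation: [2.903, 1.2, 0.0]
wrist_force: [-4.5, -1.2, 6.7]
grip_width: 35.7
```

>>> apply_moves(targets=[0,0,0.7,0,1,0,0,0.5,0,1,0,0,0,0,1])

```text
clock: 11.0
tcp_pos: [576.7, -43.6, 109.0]
orientation: [2.903, 1.2, 0.001]
wrist_force: [-6.1, -0.3, 13.6]
grip_width: 35.7
```

Seated: contact at TCP 109.0 with the force rising to 14 N. Now release and raise.

>>> apply_moves(targets=[0,0,-1,0,-0.15,0,0,0,0,-0.15,0,0,0,0,-0.15,0,0,0,0,-0.15,0,0,0,0,-0.15,0,0,0,0,-0.15])

```text
clock: 11.5
tcp_pos: [576.8, -43.5, 107.3]
orientation: [-2.903, -1.2, 0.0]
wrist_force: [0.1, -0.2, 0.2]
grip_width: 49.8
```

>>> apply_moves(targets=[0,0,-10,0,-0.15,0,0,-25,0,-0.15,0,0,-30,0,-0.15,0,0,-25,0,-0.15,0,0,-5,0,-0.15,0,0,0,0,-0.15])

```text
clock: 12.0
tcp_pos: [578.3, -43.9, 205.4]
orientation: [2.9, 1.198, 0.007]
wrist_force: [-0.2, -0.3, 0.4]
grip_width: 50.4
```

```bash
python3 - <<'E'
from h import *
import pickle
st=robot.read_state(); print(st['tcp_pos'],yaw(),st['clock'],st['grip_width'])
a=np.radians(85.4); Y=np.array([np.cos(a),np.sin(a)]); X=np.array([Y[1],-Y[0]]); O=np.array([574.,-46])
s=snap('wrist'); pickle.dump(s,open('z1.pkl','wb')); sd=snap('side'); pickle.dump(sd,open('z2.pkl','wb'))
for nm,q in (('scene0',pickle.load(open('scene0.pkl','rb'))),('w1',pickle.load(open('w1.pkl','rb'))),('side',sd)):
    C=cloud(q); ok=(q['depth']>0); d=C[...,:2]-O; y=d@Y; x=d@X; z=C[...,2]
    im=q['image'].astype(int); sat=im.max(2)-im.min(2)
    m=ok&(abs(x)<60)&(z>105)&(z<130)&(y>60)&(y<230)&(sat<35)
    f=ok&(abs(x)<40)&(z>80)&(z<136)&(y>90)&(y<420)&(sat>45)
    print(nm,'fence top y',np.percentile(y[m],[2,10,50,90,98]).round(1),m.sum(),'z',np.percentile(z[m],95).round(),'loaf y',np.percentile(y[f],[.5,1,2,5,95,99]).round(1),'x',np.percentile(x[f],[1,99]).round(),f.sum())
    m=ok&(abs(x)<100)&(abs(z-30)<4)&(y>0)&(y<480)&(sat>40)
    # axis from loaf/fence rear edge
    mm=ok&(abs(x)<60)&(z>116)&(z<130)&(y>60)&(y<230)&(sat<35); P=C[mm][:,:2].astype(np.float32)
    if len(P)>20: print(cv2.minAreaRect(P))
# tilt of crank? hub points
C=cloud(s); z=C[...,2]; D=np.linalg.norm(C[...,:2]-O,axis=2); m=(D<28)&(z>122)&(z<145); print('hub top z',np.percentile(z[m],[10,50,90]))
E
```

```text
[578.27555858 -43.93089891 205.37715496] -45.09471870897106 12.0 50.36380017072813
scene0 fence top y [126.1 127.2 128.9 136.3 139.6] 226 z 127.0 loaf y [190.5 190.8 191.2 192.2 391.7 403.9] x [-36.  39.] 1247
((580.0909423828125, 90.44468688964844), (68.67951965332031, 118.84264373779297), 53.44856643676758)
w1 fence top y [127.6 128.3 130.7 137.6 139.1] 1681 z 127.0 loaf y [192.3 192.5 192.7 193.2 340.4 349.8] x [-38.  39.] 11612
((584.7647094726562, 87.87519836425781), (13.009382247924805, 119.9825668334961), 84.33441162109375)
side fence top y [129.4 132.3 139.5 141.5 142.5] 448 z 129.0 loaf y [198.4 199.7 203.5 212.7 413.  414. ] x [-40.  39.] 4011
((584.9229125976562, 89.366455078125), (14.764315605163574, 119.67356872558594), 84.6234130859375)
hub top z [125.82744546 132.7947991  133.77729842]
```

Fence face is at y≈139.3 and the loaf end at y≈192.3 in the stand's frame, so the gap is about 53 mm (1.75 turns). The hub top is at 133.8, so it is home. Next I grip the wooden grip.

>>> apply_moves(targets=[-20,0.3,0,0,-0.15,-28,0.3,0,0,-0.15,-20,0,0,0,-0.15,0,0,0,0,-0.15,0,0,10,0,-0.15,0,0,25,0,-0.15,0,0,20,0,-0.15,0,0,5,0,-0.15,0,0,0,0,-0.15])

```text
clock: 12.85
tcp_pos: [527.8, -90.8, 139.9]
orientation: [-2.899, -1.199, 0.006]
wrist_force: [1.1, 0.0, -0.4]
grip_width: 49.8
```

>>> apply_moves(targets=[0,0,0,0,0.6,0,0,0,0,0.6,0,0,0,0,0.6,0,0,0,0,0.6,0,0,0,0,0.6,0,0,0,0,0.6,0,0,0,0,0.6], squeeze=8)

```text
clock: 13.43
tcp_pos: [529.2, -92.2, 143.1]
orientation: [2.903, 1.199, 0.001]
wrist_force: [-0.5, -1.0, 1.4]
grip_width: 23.7
```

Gripped at (529.2,-92.2), and the radius of 64.6 checks with 65. Next I generate the winding rows.

```bash
python3 - <<'E'
import numpy as np
def arc(a,b,n):
    t=np.radians(np.linspace(a,b,n+1)); P=65*np.c_[np.cos(t),np.sin(t)]; d=np.diff(P,axis=0).round(1)
    print(a,b,[float(v) if i in(0,1) else v for r in d for i,v in enumerate([r[0],r[1],0,0,0.6])])
arc(179,239,8)
arc(239,359,10)
arc(359,479,10)
arc(119,239,10)
E
```

```text
179 239 [0.4, -8.5, 0, 0, 0.6, 1.5, -8.4, 0, 0, 0.6, 2.6, -8.1, 0, 0, 0.6, 3.6, -7.7, 0, 0, 0.6, 4.6, -7.2, 0, 0, 0.6, 5.5, -6.5, 0, 0, 0.6, 6.3, -5.7, 0, 0, 0.6, 7.0, -4.8, 0, 0, 0.6]
239 359 [12.3, -5.7, 0, 0, 0.6, 13.2, -3.1, 0, 0, 0.6, 13.6, -0.2, 0, 0, 0.6, 13.3, 2.6, 0, 0, 0.6, 12.5, 5.3, 0, 0, 0.6, 11.1, 7.8, 0, 0, 0.6, 9.3, 9.9, 0, 0, 0.6, 7.0, 11.6, 0, 0, 0.6, 4.4, 12.8, 0, 0, 0.6, 1.7, 13.5, 0, 0, 0.6]
359 479 [-1.2, 13.5, 0, 0, 0.6, -4.0, 13.0, 0, 0, 0.6, -6.6, 11.9, 0, 0, 0.6, -8.9, 10.3, 0, 0, 0.6, -10.9, 8.2, 0, 0, 0.6, -12.3, 5.7, 0, 0, 0.6, -13.2, 3.1, 0, 0, 0.6, -13.6, 0.2, 0, 0, 0.6, -13.3, -2.6, 0, 0, 0.6, -12.5, -5.3, 0, 0, 0.6]
119 239 [-11.1, -7.8, 0, 0, 0.6, -9.3, -9.9, 0, 0, 0.6, -7.0, -11.6, 0, 0, 0.6, -4.4, -12.8, 0, 0, 0.6, -1.7, -13.5, 0, 0, 0.6, 1.2, -13.5, 0, 0, 0.6, 4.0, -13.0, 0, 0, 0.6, 6.6, -11.9, 0, 0, 0.6, 8.9, -10.3, 0, 0, 0.6, 10.9, -8.2, 0, 0, 0.6]
```

>>> apply_moves(targets=[0.4,-8.5,0,0,0.6,1.5,-8.4,0,0,0.6,2.6,-8.1,0,0,0.6,3.6,-7.7,0,0,0.6,4.6,-7.2,0,0,0.6,5.5,-6.5,0,0,0.6,6.3,-5.7,0,0,0.6,7,-4.8,0,0,0.6,0,0,0,0,0.6])

```text
clock: 14.18
tcp_pos: [511.7, -27.7, 142.8]
orientation: [-2.902, -1.202, -0.002]
wrist_force: [1.9, -2.0, 5.8]
grip_width: 23.7
```

>>> apply_moves(targets=[12.3,-5.7,0,0,0.6,13.2,-3.1,0,0,0.6,13.6,-0.2,0,0,0.6,13.3,2.6,0,0,0.6,12.5,5.3,0,0,0.6,11.1,7.8,0,0,0.6,9.3,9.9,0,0,0.6,7,11.6,0,0,0.6,4.4,12.8,0,0,0.6,1.7,13.5,0,0,0.6])

```text
clock: 15.02
tcp_pos: [617.9, 4.5, 142.1]
orientation: [-2.897, -1.197, 0.005]
wrist_force: [-1.4, 2.6, 6.3]
grip_width: 23.2
```

>>> apply_moves(targets=[-1.2,13.5,0,0,0.6,-4,13,0,0,0.6,-6.6,11.9,0,0,0.6,-8.9,10.3,0,0,0.6,-10.9,8.2,0,0,0.6,-12.3,5.7,0,0,0.6,-13.2,3.1,0,0,0.6,-13.6,0.2,0,0,0.6,-13.3,-2.6,0,0,0.6,-12.5,-5.3,0,0,0.6])

```text
clock: 15.85
tcp_pos: [591.7, -109.2, 142.5]
orientation: [2.903, 1.198, 0.002]
wrist_force: [2.9, 0.7, 1.3]
grip_width: 23.5
```

```bash
python3 - <<'E'
from h import *
import pickle
st=robot.read_state(); print(st['tcp_pos'],st['clock'],st['grip_width'],st['wrist_force'])
a=np.radians(84.8); Y=np.array([np.cos(a),np.sin(a)]); X=np.array([Y[1],-Y[0]]); O=np.array([574.,-46])
s=snap('scene'); pickle.dump(s,open('v1.pkl','wb'))
for nm in ('scene0','v1'):
    q=pickle.load(open(nm+'.pkl','rb'))
    C=cloud(q); ok=(q['depth']>0); d=C[...,:2]-O; y=d@Y; x=d@X; z=C[...,2]
    im=q['image'].astype(int); sat=im.max(2)-im.min(2)
    m=ok&(abs(x)<50)&(z>105)&(z<130)&(y>100)&(y<230)&(sat<35)
    f=ok&(abs(x)<40)&(z>80)&(z<136)&(y>90)&(y<420)&(sat>45)
    print(nm,np.percentile(y[m],[2,10,50,90,98]).round(1),m.sum(),'loaf',np.percentile(y[f],[.5,1,2,5]).round(1))
E
```

```text
[ 591.65237386 -109.19343802  142.52090525] 15.85 23.5109084698901 [2.85727342 0.66009679 1.31376661]
scene0 [126.2 127.2 128.8 136.2 139.3] 186 loaf [190.5 190.9 191.3 192.3]
v1 [151.  151.6 153.7 161.  163.7] 194 loaf [191.1 191.6 191.9 192.6]
```

300° has moved the fence 24.6 mm, as expected, and the loaf hasn't moved. Another 240°, then I measure.

>>> apply_moves(targets=[-11.1,-7.8,0,0,0.6,-9.3,-9.9,0,0,0.6,-7,-11.6,0,0,0.6,-4.4,-12.8,0,0,0.6,-1.7,-13.5,0,0,0.6,1.2,-13.5,0,0,0.6,4,-13,0,0,0.6,6.6,-11.9,0,0,0.6,8.9,-10.3,0,0,0.6,10.9,-8.2,0,0,0.6])

```text
clock: 16.73
tcp_pos: [510.9, -29.3, 142.5]
orientation: [2.901, 1.2, -0.001]
wrist_force: [4.9, -4.6, -0.2]
grip_width: 23.7
```

>>> apply_moves(targets=[12.3,-5.7,0,0,0.6,13.2,-3.1,0,0,0.6,13.6,-0.2,0,0,0.6,13.3,2.6,0,0,0.6,12.5,5.3,0,0,0.6,11.1,7.8,0,0,0.6,9.3,9.9,0,0,0.6,7,11.6,0,0,0.6,4.4,12.8,0,0,0.6,1.7,13.5,0,0,0.6])

```text
clock: 17.57
tcp_pos: [616.7, 5.0, 142.3]
orientation: [-2.897, -1.198, 0.007]
wrist_force: [-0.6, 4.3, 6.1]
grip_width: 23.4
```

>>> apply_moves(targets=[0,0,0,0,0.6,0,0,0,0,0.6,0,0,0,0,0.6])

```text
clock: 17.82
tcp_pos: [618.8, 2.8, 142.6]
orientation: [-2.902, -1.2, -0.0]
wrist_force: [2.5, 3.8, 4.6]
grip_width: 23.1
```

```bash
cat > gap.py <<'E'
from h import *
import pickle,sys
st=robot.read_state(); print(st['tcp_pos'],st['clock'],st['grip_width'],st['wrist_force'])
d0=st['tcp_pos'][:2]-[574.2,-45.9]; print('r',np.hypot(*d0),'phi',(44.9-np.degrees(np.arctan2(d0[1],d0[0])))%360)
a=np.radians(84.8); Y=np.array([np.cos(a),np.sin(a)]); X=np.array([Y[1],-Y[0]]); O=np.array([574.,-46])
for nm in ('scene','wrist','side'):
    q=snap(nm); pickle.dump(q,open(nm+sys.argv[1]+'.pkl','wb'))
    C=cloud(q); ok=(q['depth']>0); d=C[...,:2]-O; y=d@Y; x=d@X; z=C[...,2]
    im=q['image'].astype(int); sat=im.max(2)-im.min(2)
    m=ok&(abs(x)<50)&(z>110)&(z<130)&(y>110)&(y<230)&(sat<35)
    f=ok&(abs(x)<40)&(z>80)&(z<136)&(y>90)&(y<420)&(sat>45)
    print(nm,np.percentile(y[m],[2,10,50,90,98]).round(1),m.sum(),'loaf',np.percentile(y[f],[.5,1,2,5,95,99]).round(1))
E
python3 gap.py A
```

```text
[618.78429026   2.82973325 142.56385038] 17.8167 23.13764045129372 [2.49983656 3.84801333 4.58306346]
r 66.04805704936571 phi 357.35632742737135
scene [170.6 171.4 173.6 182.4 193.6] 179 loaf [192.2 192.5 193.4 195.5 393.8 405.5]
wrist [172.3 172.7 176.1 182.5 183.9] 4594 loaf [192.7 192.9 193.2 193.8 252.5 258.2]
side [173.5 176.  183.5 185.7 195.2] 346 loaf [200.8 202.9 205.8 214.1 413.  414.1]
```

```bash
python3 - <<'E'
from h import *
import pickle
a=np.radians(84.8); Y=np.array([np.cos(a),np.sin(a)]); X=np.array([Y[1],-Y[0]]); O=np.array([574.,-46])
out=[]
for nm in ('wristA','sideA'):
    q=pickle.load(open(nm+'.pkl','rb')); b=q['image'].copy(); P=O+185*Y; u,v=proj(q,[[P[0],P[1],125]])[0].astype(int); print(nm,u,v)
    h=30 if nm[0]=='s' else 50
    x0,y0=max(u-h,0),max(v-h,0); k=cv2.resize(b[y0:y0+2*h,x0:x0+2*h],(400,400),interpolation=2); sc=400/(2*h)
    for yy,col in ((184,(0,255,0)),(192.5,(0,0,255))):
        L=[O+yy*Y+X*t for t in (-75,-60)]+[O+yy*Y+X*t for t in (60,75)]
        for i in (0,2):
            p=(proj(q,[[*L[j],125 if yy<190 else 80] for j in (i,i+1)])-[x0,y0]+.5)*sc; cv2.polylines(k,[p.astype(np.int32)],False,col,1)
    out.append(k)
save(np.hstack(out),'gA.png')
# depth based profile of loaf end plane in wrist cam
q=pickle.load(open('wristA.pkl','rb'));C=cloud(q);d=C[...,:2]-O;y=d@Y;x=d@X;z=C[...,2];im=q['image'].astype(int);sat=im.max(2)-im.min(2)
for lo in range(60,135,10):
    m=(abs(x)<45)&(z>lo)&(z<lo+10)&(y>180)&(y<230)&(sat>45)
    if m.sum()>5: print(lo,m.sum(),np.percentile(y[m],[1,5,50]).round(1))
E
```

```text
wristA 124 116
sideA 284 254
100 650 [192.5 192.8 193.7]
110 293 [192.3 192.5 193.3]
120 2996 [192.8 193.3 196.1]
130 8858 [198.6 200.8 214.7]
```

View pics/gA.png

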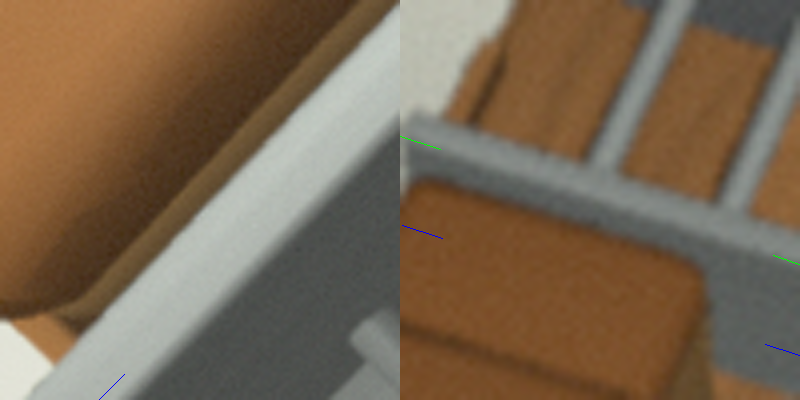

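A gap is still visible, about 9 mm (loaf end plane 193.3, face 184.1). I wind another 96°, slowing at the end.

```bash
python3 - <<'E'
import numpy as np
t=np.radians([359,369,380,391,402,413,424,435,444,451,455]); P=65*np.c_[np.cos(t),np.sin(t)]; d=np.diff(P,axis=0).round(1)
print([v for r in d.tolist() for v in r+[0,0,0.6]])
E
```

```text
[-0.8, 11.3, 0, 0, 0.6, -3.1, 12.1, 0, 0, 0.6, -5.4, 11.2, 0, 0, 0.6, -7.4, 10.0, 0, 0, 0.6, -9.2, 8.4, 0, 0, 0.6, -10.6, 6.5, 0, 0, 0.6, -11.7, 4.4, 0, 0, 0.6, -10.0, 1.9, 0, 0, 0.6, -7.9, 0.3, 0, 0, 0.6, -4.5, -0.2, 0, 0, 0.6]
```

>>> apply_moves(targets=[-0.8,11.3,0,0,0.6,-3.1,12.1,0,0,0.6,-5.4,11.2,0,0,0.6,-7.4,10,0,0,0.6,-9.2,8.4,0,0,0.6,-10.6,6.5,0,0,0.6,-11.7,4.4,0,0,0.6,-10,1.9,0,0,0.6,-7.9,0.3,0,0,0.6,-4.5,-0.2,0,0,0.6])

```text
clock: 18.8
tcp_pos: [615.5, -96.6, 142.8]
orientation: [2.902, 1.198, 0.001]
wrist_force: [4.2, -1.3, 3.5]
grip_width: 23.8
```

>>> apply_moves(targets=[0,0,0,0,0.6,0,0,0,0,0.6,0,0,0,0,0.6,0,0,0,0,0.6])

```text
clock: 19.13
tcp_pos: [616.0, -96.0, 142.9]
orientation: [2.901, 1.2, -0.001]
wrist_force: [2.3, -4.6, 5.6]
grip_width: 23.8
```

```bash
python3 gap.py B; python3 - <<'E'
from h import *
import pickle
a=np.radians(84.8); Y=np.array([np.cos(a),np.sin(a)]); X=np.array([Y[1],-Y[0]]); O=np.array([574.,-46])
for n in ('wrist','side'):
  for t in 'AB':
    q=pickle.load(open(n+t+'.pkl','rb'));C=cloud(q);d=C[...,:2]-O;y=d@Y;x=d@X;z=C[...,2];im=q['image'].astype(int);sat=im.max(2)-im.min(2)
    m=(abs(x)<45)&(z>100)&(z<120)&(y>180)&(y<230)&(sat>45); g=(abs(x)<40)&(z>121)&(z<128)&(y>160)&(y<200)&(sat<35)
    far=(abs(x)<40)&(z>60)&(z<136)&(y>300)&(y<440)&(sat>45)
    print(n,t,'loaf end',np.percentile(y[m],50).round(1) if m.sum() else None,'fence mid',np.median(y[g]).round(1),np.percentile(y[g],[2,98]).round(1),'far',np.percentile(y[far],[90,98]).round(1) if far.sum() else None)
b=[]
for n,h in (('wrist',50),('side',30)):
    q=pickle.load(open(n+'B.pkl','rb')); P=O+192*Y; u,v=proj(q,[[P[0],P[1],125]])[0].astype(int); x0,y0=max(u-h,0),max(v-h,0)
    b.append(cv2.resize(q['image'][y0:y0+2*h,x0:x0+2*h],(400,400),interpolation=2))
save(np.hstack(b),'gB.png')
E
```

```text
[616.03095287 -95.97065587 142.9166224 ] 19.1333 23.761079214124777 [ 2.34342163 -4.59077247  5.6476014 ]
r 65.24491702186701 phi 95.0233191794144
scene [178.7 179.6 181.7 189.4 192.2] 158 loaf [194.6 195.1 195.9 200.  394.4 405.4]
wrist A loaf end 193.6 fence mid 177.5 [172.5 184. ] far NoneTraceback (most recent call last):
  File "gap.py", line 12, in <module>
    print(nm,np.percentile(y[m],[2,10,50,90,98]).round(1),m.sum(),'loaf',np.percentile(y[f],[.5,1,2,5,95,99]).round(1))
                                                                         ~~~~~~~~~~~~~^^^^^^^^^^^^^^^^^^^^^^^
    return _quantile_unchecked(
        a, q, axis, out, overwrite_input, method, keepdims, weights)
    return _ureduce(a,
                    func=_quantile_ureduce_func,
    ...<5 lines>...
                    overwrite_input=overwrite_input,
                    method=method)
    r = func(a, **kwargs)
    result = _quantile(arr,
                       quantiles=q,
    ...<2 lines>...
                       out=out,
                       weights=wgt)
    slices_having_nans = np.isnan(arr[-1, ...])
                                  ~~~^^^^^^^^^
IndexError: index -1 is out of bounds for axis 0 with size 0
  return _methods._mean(a, axis=axis, dtype=dtype,
  ret = ret.dtype.type(ret / rcount)
Traceback (most recent call last):
IndexError: index -1 is out of bounds for axis 0 with size 0
```

```bash
python3 - <<'E'
from h import *
import pickle
a=np.radians(84.8); Y=np.array([np.cos(a),np.sin(a)]); X=np.array([Y[1],-Y[0]]); O=np.array([574.,-46]); b=[]
pickle.dump(snap('side'),open('sideB.pkl','wb'))
for n,h in (('scene',25),('side',30)):
    q=pickle.load(open(n+'B.pkl','rb')); P=O+192*Y; u,v=proj(q,[[P[0],P[1],125]])[0].astype(int); x0,y0=max(u-h,0),max(v-h,0)
    b.append(cv2.resize(q['image'][y0:y0+2*h,x0:x0+2*h],(400,400),interpolation=2))
    C=cloud(q);d=C[...,:2]-O;y=d@Y;x=d@X;z=C[...,2];im=q['image'].astype(int);sat=im.max(2)-im.min(2)
    g=(q['depth']>0)&(abs(x)<50)&(z>115)&(z<130)&(y>160)&(y<205)&(sat<35); print(n,g.sum(),np.percentile(y[g],[2,50,98]).round(1))
save(np.hstack(b),'gB.png')
E
```

```text
scene 138 [178.8 182.2 192.3]
side 238 [181.1 189.  196.6]
```

View pics/gB.png

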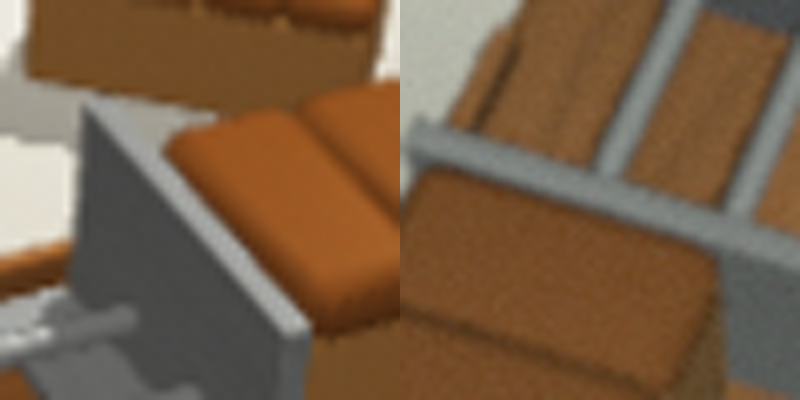

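Both views show the plate almost against the loaf, about 1 mm off. I add a final 8° (0.7 mm), then release and lift.

>>> apply_moves(targets=[-3,-0.4,0,0,0.6,-3,-0.5,0,0,0.6,-3,-0.5,0,0,0.6,0,0,0,0,0.6,0,0,0,0,0.6,0,0,0,0,0.6])

```text
clock: 19.78
tcp_pos: [609.3, -100.8, 142.9]
orientation: [2.901, 1.2, 0.002]
wrist_force: [4.6, -4.3, 4.5]
grip_width: 23.3
```

>>> apply_moves(targets=[0,0,0,0,0.2,0,0,0,0,0,0,0,0,0,-0.15,0,0,0,0,-0.15,0,0,0,0,-0.15,0,0,0,0,-0.15,0,0,0,0,-0.15])

```text
clock: 20.37
tcp_pos: [607.8, -100.1, 142.1]
orientation: [-2.902, -1.199, 0.002]
wrist_force: [-0.1, -0.4, -0.0]
grip_width: 49.5
```

>>> apply_moves(targets=[0,0,-5,0,-0.15,0,0,-20,0,-0.15,0,0,-30,0,-0.15,0,0,-30,0,-0.15,0,0,-20,0,-0.15,0,0,-5,0,-0.15,0,0,0,0,-0.15])

```text
clock: 20.95
tcp_pos: [609.3, -100.8, 254.7]
orientation: [2.901, 1.199, 0.005]
wrist_force: [0.1, -0.4, 0.5]
grip_width: 50.2
```

>>> apply_moves(targets=[-20,20,0,0,-0.15,-25,25,0,0,-0.15,-25,25,0,0,-0.15,-25,25,0,0,-0.15,0,0,0,0,-0.15,0,0,0,0,-0.15])

```text
clock: 21.45
tcp_pos: [606.8, -236.3, 249.9]
orientation: [-2.902, -1.193, 0.004]
wrist_force: [0.5, 0.3, -0.0]
grip_width: 50.1
```

```bash
python3 - <<'E'
from h import *
import pickle
a=np.radians(84.8); Y=np.array([np.cos(a),np.sin(a)]); X=np.array([Y[1],-Y[0]]); O=np.array([574.,-46]); b=[]
st=robot.read_state(); print(st['tcp_pos'],st['clock'])
for n in ('scene','side'):
    r=[]
    for q in (pickle.load(open(n+'0.pkl','rb')),snap(n)):
        C=cloud(q);d=C[...,:2]-O;y=d@Y;x=d@X;z=C[...,2];im=q['image'].astype(int);sat=im.max(2)-im.min(2);ok=q['depth']>0
        g=ok&(abs(x)<50)&(z>115)&(z<130)&(y>110)&(y<205)&(sat<35); f=ok&(abs(x)<40)&(z>60)&(z<136)&(y>300)&(y<440)&(sat>45)
        hb=ok&(np.hypot(*(d.T)).T<20)&(z>125)&(z<150)
        r.append((np.percentile(y[g],[2,98]).round(1),'loaf far',np.percentile(y[f],[90,98]).round(1),'hub',hb.sum(),(np.percentile(z[hb],[50,90]).round(1),C[hb].mean(0).round(1)) if hb.sum() else None))
    print(n,*r,sep='\n')
    u,v=proj(q,[[590,30,125]])[0].astype(int); b.append(cv2.resize(q['image'][v-60:v+60,u-60:u+60],(400,400),interpolation=2))
save(np.hstack(b),'fin.png')
E
```

```text
[ 606.82661021 -236.34789832  249.92733845] 21.45
scene
(array([126.4, 139.3]), 'loaf far', array([394.8, 405.1]), 'hub', np.int64(12), (array([126.5, 128.5]), array([577.9, -47.7, 126.8])))
(array([180.2, 195. ]), 'loaf far', array([395.5, 405.9]), 'hub', np.int64(108), (array([132.3, 134.3]), array([574.7, -45.3, 131.7])))
side
(array([129.4, 142.1]), 'loaf far', array([413., 414.]), 'hub', np.int64(24), (array([127.3, 129.7]), array([574.5, -44.5, 127.6])))
(array([182.2, 198.3]), 'loaf far', array([414. , 414.8]), 'hub', np.int64(169), (array([133.2, 136.3]), array([574.4, -45.2, 132.7])))
```

View pics/fin.png

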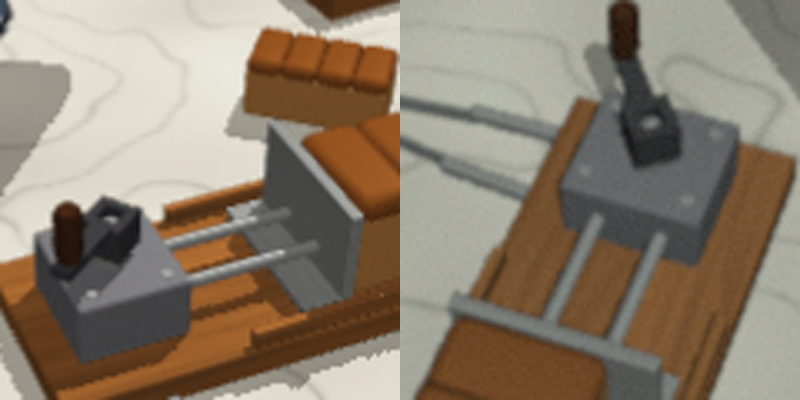

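Crank is seated on the shaft and the fence is against the loaf, whose far end has shifted by at most about 1 mm. Handing in.

```bash
python3 -c "
from plant import order; print(order.hand_in())"
```

```text
the job is handed in; nothing more can be done
None
```

The crank is fully home on the square shaft, and I wound it about 1.8 turns clockwise by its grip until the fence met the loaf. I then released it, left it sitting on the shaft and handed in at about 21.5 s of the 72 s allowed. No verdict is reported.

- **Fit:** I found the square's angle by eye from the wrist camera, at about 46° from the world axes. The hub slid down freely, and the wrist force only rose, to about 14 N, once it met the collar.
- **Fence and loaf:** The fence moved about 53 mm to close a gap I measured at about 53 mm. In the last pictures the fence touches, or all but touches, the loaf's end, and the loaf's far end had shifted by no more than about 1 mm.
- **Crank at the end:** The hub top measures about 134 mm above the counter, which is what a fully seated hub should give, and it is centred within about 1 mm. I did not measure its tilt; it looks upright.
- **Measurements that disagreed or failed:**
  - The side camera reads the fence position about 2–3 mm further along than the scene camera, because of depth noise at the plate's edges.
  - The wrist camera lost sight of the loaf's end near the finish, so my gap script stopped with an error. I judged the last millimetre from the scene and side pictures and the crank angle.
- **Dispenser, jar and tongs:** I kept the arm clear of them and felt no contact, but I did not measure their positions again at the end.

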